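Wedge the spring clip off the spindle

ROBOT

A 6-joint arm with a two-finger parallel gripper is mounted at the origin on a cart in front of the work surface, level with it; the furniture and walls round the work are solid. World frame = base frame: x ahead of the robot, y to its left, z up, the work surface at z = 0. Lengths are in m, angles in degrees, forces in N, time in s.
With the tool pointing down it reaches from about 0.25 to 0.725 m from the base axis. Payload 9.7 kg.
Tool frame: the origin (TCP) lies midway between the tips of the shut fingers; the grasp point (between the pads) lies bot.hold_point_z behind it (bot.hold_point_z is the distance from the TCP to the grasp point, in m); z points along the fingers, y is the line along which they close (so a half turn about z gives the same grasp; the last joint's range is limited). The gripper opens to 85 mm and grips with 20 to 120 N. Pads are 22 mm wide; open, the fingers measure 114 mm over their backs; the gripper's body (76 mm by 85 mm) begins 54 mm behind the grasp point. The pads swing forward as they close: fully open they stand 13 mm farther back than shut.
Start: joints at [73.052, 4.979, 10.078, 95.1, 0, 90], TCP at [0.16, 0.526, 0.231] pointing down, gripper open.
Joint ranges: [-179.16, 179.16], [-48.56, 103.87], [-65.8, 70.77], [-126.05, 130.52], [-82.76, 87.17], [-180, 180]. Speed limits (degrees/s): [127.2, 127.2, 147.25, 180, 180, 180].

INTERFACE

Orientations are given as [roll, pitch, yaw] about the fixed x, y, z axes, in that order (R = Rz(yaw) Ry(pitch) Rx(roll)).
In Python, from workcell import bot, camera, camera_model, ticket gives the robot as it stands.
- The arm moves only by the tool send_rows, never from a script. Its argument "targets" is text: rows parted by semicolons, each of 5 numbers parted by spaces: the shift along the tool's x, y, z in mm, then the turn about the tool's z in degrees, then the closure in counts, from 0 (fully open) to 255 (shut). A call has 1 to 20 rows; each row is the pose to reach, as a shift and turn from the pose commanded when the call began, along the tool's axes at that moment; what a row does not reach only later rows make up. A row lasts 1/8 s, in which the tool goes at most 62.5 mm and 10.7 degrees, less where a joint would pass 70% of its speed; a pose out of reach is approached as far as the arm can. A call with a gripper value outside its range is refused whole. The fingers move at their own pace and stop on an object; "newtons" is the grip in N (left out, the last holds). Time passes only in rows, so rows that repeat a pose let the fingers close. It gives the time, the measured TCP pose, the force, the opening and the grip force at its end, in the units of the state.
- bot.get_obs(): the state, without advancing time (a new reading comes with each control period).
- camera(name): name is "scene" or "side" or "wrist"; returns the picture (384x512x3 uint8, blue, green, red); there is no depth.
- camera_model(name): a dict with "K" (3x3 intrinsics, pixels), "pose" (4x4, takes a point from camera to world coordinates); the wrist camera has in their place "T_tool_cam" (4x4, takes a point from camera to tool coordinates, whose origin is the TCP and whose axes are the flange's). Camera axes: x right, y down, z forward; pixel columns grow to the right and rows downward; lengths in m; the calibration is good to about 2 mm. A picture is of the moment at which its call begins: read the wrist's pose just before it. camera_model takes no time and is no camera call.
- ticket.job_done(): hands the job in; it is judged then, once.
The state is a dict: "time": time; "q": joint angles; "qd": joint speeds; "joint_efforts": joint torques, N m; "ee_pos": TCP position; "tcp_rot": TCP orientation; "wrist_force": force on the tool from outside, world axes, zero at the start; "torque": the same for the moment, N m; "opening": finger opening in m; "grasp_force": force on a finger pad.
Only numpy, scipy, OpenCV 4.12 (cv2) and the standard library are available. Lean on these libraries where they do the work, as an engineer would, in place of code of your own. Each camera call takes 0.05 s, during which the arm holds its last target. There are 200 camera calls.

TASK

The big dark steel spring clip has to come off the stub spindle on the stand. Take the wedge tool from its rest and slide it straight down between the clip's back and the spindle until the clip spreads and is eased right off. Then put the wedge back upright in its rest, fully down, and lay the clip flat in the parts tray; leave the beaker and the petri dish where they are.

Things in the scene. Friction and masses are not known exactly. Their poses are not given: they have to be found in the camera images.
- stand: Fixed stand: base plate (top 8 mm up), two cheeks, flat aluminium top plate 75 mm above the worktop, reaching x -43 to +73 mm, y -48 to +48 mm in its frame. Origin: on the worktop under the axis of an upright spindle, z up. On the spindle's +x side the plate has a through opening, x 12 to 52 mm, y -14 to +14 mm, empty below. The clip leaves the spindle toward +x.
- spindle_top (a point): Centre of the top of the stand's fixed steel spindle, 97 mm above the worktop. A head 28 mm across, 6 mm thick; under it a neck 22 mm across, which the clip hugs, so the clip cannot be lifted off over the head. Axes as the stand's.
- clip: Loose dark steel spring clip, flat, U-shaped from above, 14 mm high, 50 mm wide (y), 97 mm long (x), about 100 g. x points from the U's open mouth to its tab, z up. Starts on the stand's top plate, axes along the stand's, origin underneath on the spindle axis. About 7 N along +x spreads the legs: lips pass the neck's widest part after 9 mm; free of the neck after 18, clear of the head after 22.
- clip_center (a point): Centre of the clip, half-way up (7 mm), 24 mm toward +x from its origin. The back of the U is a bar across y, 8 mm thick: inner face 1 mm toward -x from here, outer face 7 mm toward +x. At the start the gap between spindle head and inner face is 9 mm. Two legs, 27 mm apart inside, run to -x and end in inward lips (33 mm from here) and out-turned tails.
- clip_tab (a point): Point in the clip's straight tab, mid width and half-way up, 32 mm toward +x from the clip's centre: a place to grip it. The tab is 12 mm wide (y) and 14 mm high and reaches from 25 mm before to 15 mm beyond this point. Axes as the clip's.
- leg_l (a joint): Sprung leg of the clip on its +y side: rad, 0 at rest, grows as it is spread outward (up to 0.5; about 0.09 as the lip passes the widest part of the neck).
- leg_r (a joint): The same for the leg on the -y side.
- wedge: Loose wedge tool, upright in its rest, 139 mm tall, 220 g: black handle, shoulder plate, polished steel blade 22 mm wide (y). Origin at tip level in the flat upright back face, mid width; x from the back to the sloping face, z up. Blade thickness along x: 3 mm at the tip, growing evenly to 27 mm at 72 mm above it, then constant up to the shoulder, 80 mm above the tip.
- wedge_grip (a point): Centre of the wedge's handle, 24 mm (x) by 22 mm (y), 25 mm below to 25 mm above this point. It lies 114 mm above the tip and 13.5 mm toward +x from the plane of the flat back. The shoulder plate under the handle is 27 mm (x) by 42 mm (y), 8 mm thick, its underside 34 mm below this point. Axes as the wedge's.
- wedge_tip (a point): Middle of the wedge's 3 mm thick tip edge: 114 mm below the handle centre and 12 mm toward -x from it (1.5 mm in front of the flat back). Axes as the wedge's.
- rest: Fixed rest: base plate, two cheeks, top plate 80 x 80 mm whose top is 90 mm above the worktop, with one opening 34 mm (x) by 28 mm (y) in its middle. Origin: on the worktop under the opening's centre, z up. The wedge starts with its shoulder on the plate, tip 10 mm above the worktop, handle centre over the opening's centre 124 mm above the worktop, axes along the rest's.
- tray: Fixed open aluminium parts tray, outside 170 mm (x) by 120 mm (y), 18 mm high, walls and floor 3 mm thick. Origin: centre of its underside on the worktop, z up.
- petri_center (a point): Centre of a petri dish, 89 mm across, 14 mm high: bystander, leave it.
- beaker_center (a point): Centre of a small glass beaker, 54 mm across, 69 mm high: bystander, leave it.
Things that resemble listed ones, but are neither listed nor needed, are in the scene too. Leave any orange look-alike of the wedge alone. Leave any blue look-alike of the clip alone.

How it is judged:
By the outcome, as a careful person would: the job done as asked, in the order asked, and still so for the second after the job is handed in, with the robot touching nothing.
It also fails if it takes over 58 s, if anything falls off the work surface, if the arm or the gripper's body presses on something with over 40 N, if the wrist force passes 120 N, or if a joint passes its speed limit or range.

## Working session

There is one attempt and no reset: what is moved stays moved. The work goes in short steps, Python scripts to look and compute and a tool call to move; the robot and the scene stay as the last step left them, time stands still between calls to the robot, and variables do not carry over. Pictures are saved under pics/ and viewed, at most 10 in all, crops included, and the job is handed in when it is done.

Besides the shell and the picture viewer there is one more tool, called in YAML: its name, and indented under it one key for each argument. send_rows: Moves the arm, as the interface text tells. Its arguments: {"type":"object","properties":{"targets":{"type":"string"},"newtons":{"type":"number"}},"required":["targets"]}

```bash
mkdir -p pics; ls
python3 - <<'E'
from workcell import bot,camera,camera_model
import cv2,numpy as np
o=bot.get_obs();print({k:np.round(v,3).tolist() for k,v in o.items()},bot.hold_point_z)
for n in("scene","side"):
    im=camera(n);cv2.imwrite(f"pics/{n}0.png",im)
    m=camera_model(n);print(n,np.round(m["K"],1).tolist(),np.round(m["pose"],3).tolist())
im=camera("wrist");cv2.imwrite("pics/wrist0.png",im);m=camera_model("wrist");print({k:np.round(v,4).tolist() for k,v in m.items() if not isinstance(v,str)})
E
```

```text
pics
{'time': 0.0, 'q': [73.052, 5.01, 10.034, 95.101, -0.0, 90.001], 'qd': [0.101, -0.031, -0.027, -0.039, -0.108, 0.025], 'joint_efforts': [0.003, -52.039, 46.48, 0.016, -0.0, 0.0], 'ee_pos': [0.16, 0.526, 0.231], 'tcp_rot': [-179.923, 0.0, 163.05], 'wrist_force': [-0.89, -0.131, -0.508], 'torque': [-0.013, 0.02, -0.058], 'grasp_force': 0.0, 'opening': 0.086} 0.0187
scene [[365.2, 0.0, 257.0], [0.0, 365.2, 194.0], [0.0, 0.0, 1.0]] [[0.873, -0.333, 0.356, 0.206], [-0.487, -0.614, 0.621, -0.538], [0.012, -0.716, -0.698, 0.716], [0.0, 0.0, 0.0, 1.0]]
side [[406.6, 0.0, 249.0], [0.0, 406.6, 196.6], [0.0, 0.0, 1.0]] [[0.998, 0.036, -0.056, 0.584], [0.066, -0.481, 0.874, -1.031], [0.005, -0.876, -0.482, 0.655], [0.0, 0.0, 0.0, 1.0]]
{'K': [[294.0121, 0.0, 254.303], [0.0, 294.0121, 192.4387], [0.0, 0.0, 1.0]], 'T_tool_cam': [[-0.001, -0.9655, -0.2604, 0.0667], [1.0, -0.001, -0.0, -0.0009], [-0.0002, -0.2604, 0.9655, -0.142], [0.0, 0.0, 0.0, 1.0]]}
```

View pics/scene0.png

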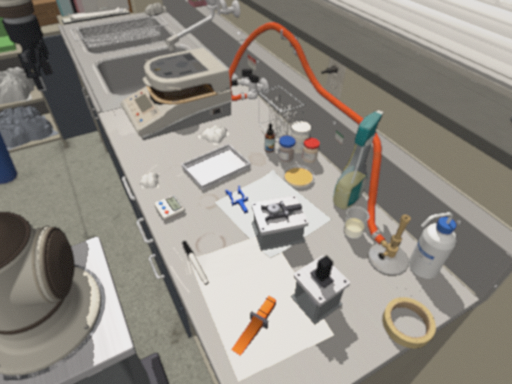

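View pics/side0.png

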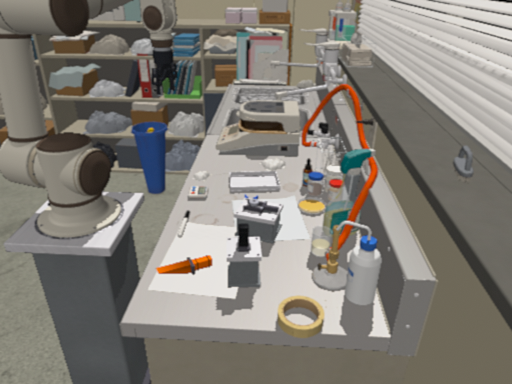

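The scene view shows these candidates:
- **Wedge:** black handle at scene (323,268), upright in the rest. The orange look-alike lies at (255,325).
- **Clip:** dark clip on the stand at (280,213). The blue look-alike is at (237,200).
- **Tray:** (216,168).
- **Beaker:** (355,222).
- **Petri dish:** (210,243).

I choose the black-handled wedge and the dark clip, and I'll check both in one close crop.

Run:
```python
import cv2,numpy as np
a=cv2.imread("pics/scene0.png");b=cv2.imread("pics/side0.png")
def c(im,x,y,w,h,s=5):return cv2.resize(im[y:y+h,x:x+w],None,fx=s,fy=s,interpolation=cv2.INTER_CUBIC)
A=c(a,243,190,110,130,4);B=c(b,220,190,80,105,4)
h=520;o=np.zeros((h,A.shape[1]+B.shape[1],3),np.uint8);o[:A.shape[0],:A.shape[1]]=A;o[:B.shape[0],A.shape[1]:]=B
print(o.shape);cv2.imwrite("pics/crop1.png",o)
```

```text
(520, 760, 3)
```

View pics/crop1.png

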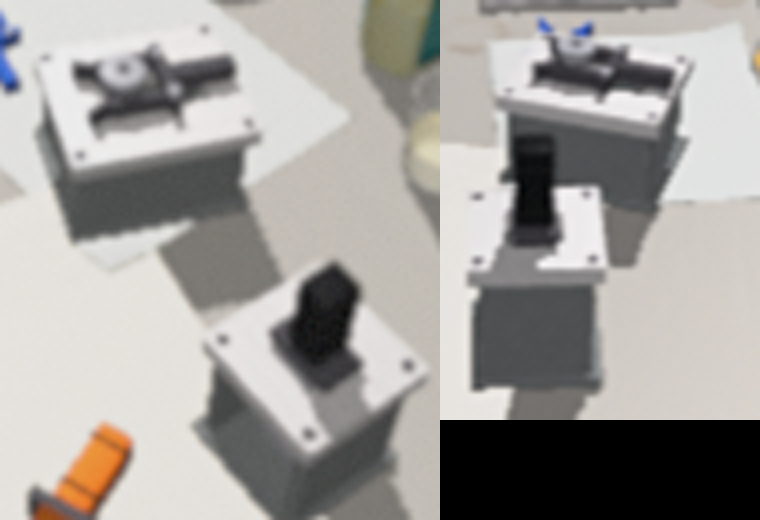

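The crop confirms the choice. The dark clip's head is at scene (274,208) and its tab points right to (302,207). The black-handled wedge stands in the rest, with its shoulder's long side running from (311,273) to (325,287). Next I compute rough poses.

```bash
cat > h.py <<'E'
import cv2,numpy as np
from scipy.spatial.transform import Rotation as R
from workcell import bot,camera,camera_model
def cam(n,o=None):
    m=camera_model(n)
    if n!="wrist":return np.array(m["K"]),np.array(m["pose"])
    T=np.eye(4);T[:3,:3]=R.from_euler("xyz",o["tcp_rot"],degrees=True).as_matrix();T[:3,3]=o["ee_pos"]
    return np.array(m["K"]),T@np.array(m["T_tool_cam"])
def cast(px,z,KP):
    K,P=KP;px=np.atleast_2d(px).astype(float)
    d=(P[:3,:3]@np.linalg.inv(K)@np.c_[px,np.ones(len(px))].T).T
    return P[:3,3]+d*((z-P[2,3])/d[:,2])[:,None]
def proj(X,KP):
    K,P=KP;c=(np.atleast_2d(X)-P[:3,3])@P[:3,:3];u=c@K.T;return u[:,:2]/u[:,2:]
E
python3 - <<'E'
from h import *
S=cam("scene")
f=lambda p,z:np.round(cast(p,z,S)[:,:2]*1000).tolist()
print("stand",f([[252.5,205],[297.5,196],[307.5,224.5],[262,231]],.075))
print("spindle",f([274,208],.097),"tabend",f([301.5,207],.089))
print("rest",f([[294,276],[326,255.5],[350.5,282],[320.5,302]],.09))
print("shoulder",f([[311,273],[325.5,287],[333,281.5]],.098))
print("handle top",f([326,258],.149))
print("tray rim",f([[182,168],[225,148],[250,166],[206,187]],.018))
print("beaker",f([356,236],.0),"petri",f([210,243],.014),"orange",f([255,325],.01))
E
```

```text
stand [[504.0, 3.0], [618.0, -23.0], [586.0, -113.0], [484.0, -80.0]]
spindle [[533.0, -48.0]] tabend [[597.0, -70.0]]
rest [[476.0, -222.0], [562.0, -213.0], [566.0, -287.0], [488.0, -294.0]]
shoulder [[506.0, -237.0], [512.0, -276.0], [532.0, -273.0]]
handle top [[525.0, -248.0]]
tray rim [[421.0, 282.0], [574.0, 310.0], [601.0, 196.0], [450.0, 174.0]]
beaker [[716.0, -154.0]] petri [[381.0, -8.0]] orange [[377.0, -240.0]]
```

send_rows:
  targets: "-524 -440 -20 89 0;-524 -440 -20 89 0;-524 -440 -20 89 0;-524 -440 -20 89 0;-524 -440 -20 89 0;-524 -440 -20 89 0;-524 -440 -20 89 0;-524 -440 -20 89 0;-524 -440 -20 89 0;-524 -440 -20 89 0;-524 -440 -20 89 0;-524 -440 -20 89 0;-524 -440 -20 89 0;-524 -440 -20 89 0;-524 -440 -20 89 0;-524 -440 -20 89 0;-524 -440 -20 89 0"

```text
time: 2.28
ee_pos: [0.5332, -0.0472, 0.2515]
tcp_rot: [180.0, -0.0, 74.1]
wrist_force: [-1.3, 0.7, -0.0]
opening: 0.0854
grasp_force: 0.0
```

Run:
```python
from h import *
o=bot.get_obs();im=camera("wrist");cv2.imwrite("pics/w1.png",im);np.save("w1.npy",np.r_[o["ee_pos"],o["tcp_rot"]])
print(o["time"],o["q"],o["ee_pos"],o["tcp_rot"])
cv2.imwrite("pics/w1b.png",cv2.resize(im,(800,600),interpolation=cv2.INTER_CUBIC))
```

```text
2.275 [-5.05808095e+00  3.42568194e+00  1.06915164e+01  9.72472697e+01
  2.09090893e-04  1.00858638e+02] [ 0.53322556 -0.04719487  0.25147374] [ 1.79981807e+02 -3.70268077e-03  7.40832815e+01]
```

View pics/w1b.png

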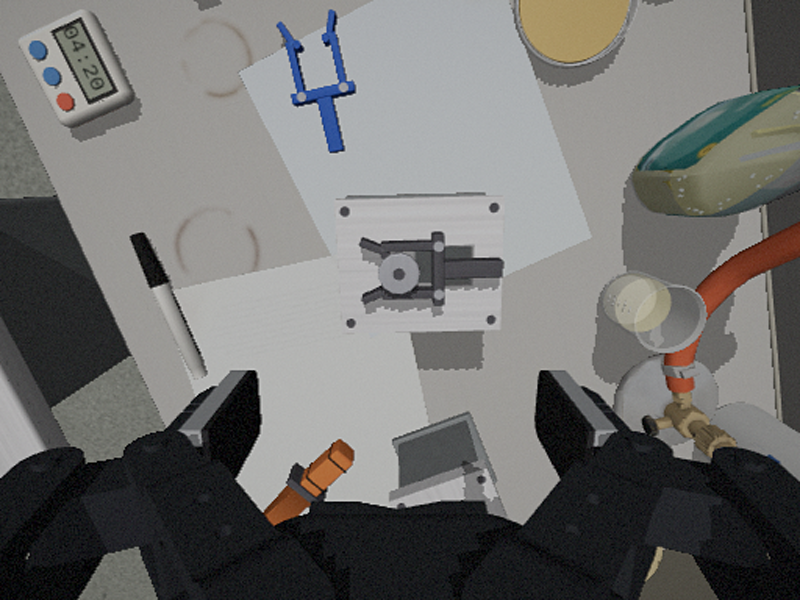

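The wrist picture (800x600) shows the spindle head at (399,274) and the dark clip with its tab end at about (502,267). The stand plate corners are (336,198), (502,194), (502,330) and (338,332). The blue clip is at (318,90), the rest's edge is at the bottom at (435,470), the petri dish is at (575,15) and the beaker is at (655,310).

Run:
```python
from h import *
p=np.load("w1.npy");KP=cam("wrist",dict(ee_pos=p[:3],tcp_rot=p[3:]));im=cv2.imread("pics/w1.png")
s=1/1.5625
f=lambda q,z:np.round(cast(np.array(q)*s,z,KP)[:,:2]*1000,1)
c=f([[336,198],[502,194],[502,330],[338,332]],.075);print(c.tolist())
a=lambda d:np.degrees(np.arctan2(d[1],d[0]))
print("plate yaw",a(c[1]-c[0]),a(c[2]-c[3]),a(c[0]-c[3])-90,a(c[1]-c[2])-90,"centre",c.mean(0))
# clip mask
g=cv2.cvtColor(im,cv2.COLOR_BGR2GRAY);b=cv2.resize(g,(800,600),interpolation=cv2.INTER_CUBIC)
roi=b[225:325,355:510]
ci=cv2.HoughCircles(cv2.medianBlur(roi,5),cv2.HOUGH_GRADIENT,1,50,param1=100,param2=15,minRadius=14,maxRadius=30);print(ci)
H=f([399,274],.097)[0];print("spindle",H)
if ci is not None:print("hough",f(ci[0,:1,:2]+[355,225],.097))
t=f([[502,259],[502,276],[446,260],[446,277]],.089);print("tab",t.tolist(),"tab end mid",t[:2].mean(0),"yaw",a(t[:2].mean(0)-H),a(t[:2].mean(0)-t[2:].mean(0)),np.linalg.norm(t[:2].mean(0)-H))
```

```text
[[506.5, 13.7], [615.2, -14.7], [594.0, -109.4], [478.4, -77.9]]
plate yaw -14.642329063274994 -15.242536363860342 -17.05436698125571 -12.618462370881929 centre [548.525 -47.075]
[[[43.5 48.5 20.5]]]
spindle [534.3 -44.1]
hough [[534.1 -43.7]]
tab [[603.0, -54.9], [600.5, -66.3], [566.8, -45.2], [563.9, -56.5]] tab end mid [601.75 -60.6 ] yaw -13.746064739422234 -14.995079129175942 69.43883999607141
```

send_rows:
  targets: "-202 46 0 -22 0;-202 46 0 -22 0;-202 46 0 -22 0;-202 46 0 -22 0;-202 46 0 -22 0;-202 46 0 -22 0"

```text
time: 3.08
ee_pos: [0.522, -0.2539, 0.2513]
tcp_rot: [-180.0, -0.0, 96.0]
wrist_force: [0.4, 0.4, -0.6]
opening: 0.0851
grasp_force: 0.0
```

Run:
```python
from h import *
o=bot.get_obs();im=camera("wrist");cv2.imwrite("pics/w2.png",im);np.save("w2.npy",np.r_[o["ee_pos"],o["tcp_rot"]])
print(o["q"],o["ee_pos"],o["tcp_rot"])
cv2.imwrite("pics/w2b.png",cv2.resize(im[80:272,128:384],(800,600),interpolation=cv2.INTER_CUBIC))
```

```text
[-2.59400141e+01  9.81234111e+00  1.76630309e+01  9.78642032e+01
  1.49792204e-02  5.80113766e+01] [ 0.52204817 -0.25386082  0.25128007] [-1.79996474e+02 -1.98634675e-02  9.60486069e+01]
```

View pics/w2b.png

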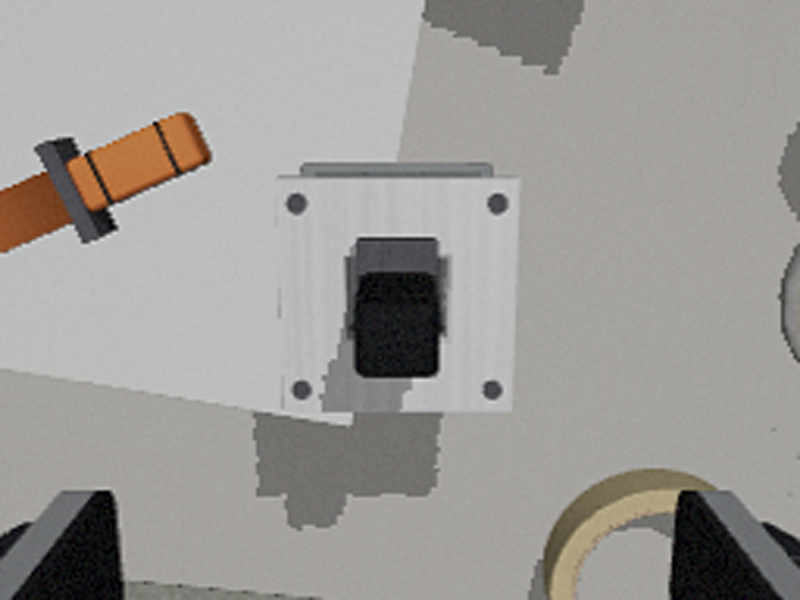

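The crop (scale 3.125, offset 128,80) shows the rest plate corners at (278,177), (520,177), (513,411) and (284,411). The black handle is at (397,330), the shoulder's left and right edges are at x 354 and 439, and its far edge is at row 238. The orange look-alike is at (140,160), outside the gripper's path.

Run:
```python
from h import *
p=np.load("w2.npy");KP=cam("wrist",dict(ee_pos=p[:3],tcp_rot=p[3:]))
f=lambda q,z:np.round(cast(np.array(q,float)/3.125+[128,80],z,KP)[:,:2]*1000,1)
a=lambda d:np.degrees(np.arctan2(d[1],d[0]))
c=f([[278,177],[520,177],[513,411],[284,411]],.09)
print(c.tolist(),c.mean(0),a(c[1]-c[0]),a(c[2]-c[3]),a(c[0]-c[3])-90,a(c[1]-c[2])-90)
s=f([[355,238],[438,238]],.098);print("shoulder",s.tolist(),s.mean(0),a(s[1]-s[0]))
h=f([[354,377],[439,377]],.149);print("handle near edge",h.tolist(),h.mean(0))
h=f([[297,204],[498,204],[493,390],[302,390]],.09);print("holes",h.tolist(),h.mean(0),a(h[1]-h[0]),a(h[2]-h[3]))
```

```text
[[478.7, -215.8], [557.0, -207.6], [565.8, -287.3], [486.5, -295.6]] [ 522.    -251.575] 5.978531508130707 5.975154322516737 5.582605756531095 6.300737283400011
shoulder [[505.7, -231.8], [532.3, -229.0]] [ 519.  -230.4] 6.009005957494557
handle near edge [[510.5, -263.0], [533.9, -260.5]] [ 522.2  -261.75]
holes [[485.5, -223.8], [551.0, -217.0], [557.8, -280.4], [492.1, -287.3]] [ 521.6   -252.125] 5.927031287155556 5.9953868040754985
```

send_rows:
  targets: "3 0 60 0 0;3 0 110 0 0;3 0 135 0 0;3 0 147 0 0;3 0 147 0 0;3 0 147 0 255;3 0 147 0 255;3 0 147 0 255;3 0 147 0 255;3 0 147 0 255;3 0 147 0 255;3 0 147 0 255;3 0 147 0 255"
  newtons: 90

```text
time: 4.75
ee_pos: [0.522, -0.2516, 0.1049]
tcp_rot: [179.9, 0.0, 96.0]
wrist_force: [0.3, -0.3, 6.1]
opening: 0.0231
grasp_force: 88.6
```

send_rows:
  targets: "0 0 -6 0 255;0 0 -20 0 255;0 0 -45 0 255;0 0 -75 0 255;0 0 -105 0 255;0 0 -130 0 255;0 0 -130 0 255;0 0 -130 0 255"

```text
time: 5.75
ee_pos: [0.5216, -0.2513, 0.2333]
tcp_rot: [-179.9, -0.0, 96.1]
wrist_force: [-0.7, 0.2, -3.2]
opening: 0.0229
grasp_force: 88.4
```

Run:
```python
from h import *
o=bot.get_obs();print(o["ee_pos"],o["tcp_rot"],o["wrist_force"],o["opening"])
out=[]
for n in("side","scene"):
    im=camera(n);cv2.imwrite(f"pics/{n}2.png",im)
    u=proj(np.array([521,-251,170])/1e3,cam(n))[0].astype(int);print(n,u)
    x,y=u-[40,50];out.append(cv2.resize(im[max(y,0):y+120,x:x+80],(400,600),interpolation=cv2.INTER_CUBIC));print(x,y)
cv2.imwrite("pics/lift.png",np.hstack(out))
```

```text
[ 0.52155208 -0.25132525  0.23331593] [-1.79942587e+02 -3.34704612e-02  9.60526218e+01] [-0.70303674  0.20750729 -3.15975712] 0.022892688052182652
side [243 217]
203 167
scene [326 253]
286 203
```

View pics/lift.png

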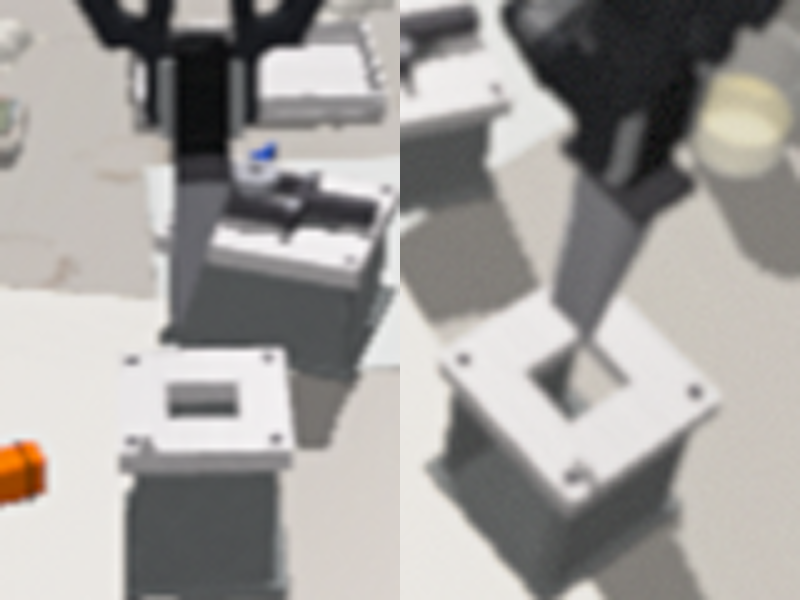

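In the side view (left half) the blade's flat upright back faces world -x and the slope faces +x, so wedge x is along the rest's +6° and no half turn is needed. The tip is near side (239,235). Next I move it over the gap at the clip.

send_rows:
  targets: "50 16 0 10 255;100 32 0 20.9 255;150 49 0 20.9 255;194.4 63 0 20.9 255;194.4 63 0 20.9 255;194.4 63 28 20.9 255;194.4 63 28 20.9 255;194.4 63 28 20.9 255;194.4 63 28 20.9 255"

```text
time: 6.98
ee_pos: [0.5641, -0.0519, 0.2073]
tcp_rot: [179.9, -0.0, 75.1]
wrist_force: [0.9, 0.1, -0.9]
opening: 0.0228
grasp_force: 88.6
```

Run:
```python
from h import *
o=bot.get_obs();print(o["ee_pos"],o["tcp_rot"],o["wrist_force"],o["opening"])
yw=np.radians(-14.8);ex=np.array([np.cos(yw),np.sin(yw),0]);ey=np.array([-ex[1],ex[0],0])
sp=np.array([.5342,-.0435,0]);t=np.array(o["ee_pos"]);zt=t[2]-.0949
back=t-.0135*ex;back[2]=zt
print("rel stand",(t-sp)@ex*1e3,(t-sp)@ey*1e3,zt)
im={n:camera(n) for n in("side","scene")};out=[]
for n in im:
    cv2.imwrite(f"pics/{n}3.png",im[n]);KP=cam(n)
    u=proj(sp+ex*.03+[0,0,.1],KP)[0].astype(int);x,y=u-[28,42]
    v=cv2.resize(im[n][y:y+75,x:x+50],(400,600),interpolation=cv2.INTER_CUBIC)
    P=[back+sy*.011*ey+dx*ex for sy in(-1,1) for dx in(0,.003)]+[sp+[0,0,.097],sp+.023*ex+[0,0,.089],sp+.071*ex+[0,0,.089]]
    pp=(proj(np.array(P),KP)-[x,y])*8+4
    for k,q in enumerate(pp):cv2.circle(v,tuple(int(z) for z in q),3,(0,0,255) if k<4 else (0,255,0),1)
    out.append(v);print(n,x,y,pp.round().tolist())
cv2.imwrite("pics/pre.png",np.hstack(out))
```

```text
[ 0.56410599 -0.05189983  0.2072667 ] [ 1.79931721e+02 -9.14349599e-03  7.51171277e+01] [ 0.89187526  0.0694162  -0.93948946] 0.022805600670713085
rel stand 31.059514343768086 -0.4817915405155851 0.11236669850268459
side 236 159 [[184.0, 324.0], [193.0, 326.0], [203.0, 295.0], [212.0, 297.0], [146.0, 340.0], [208.0, 370.0], [341.0, 393.0]]
scene 257 161 [[206.0, 349.0], [216.0, 348.0], [184.0, 297.0], [193.0, 295.0], [134.0, 369.0], [207.0, 374.0], [360.0, 347.0]]
```

View pics/pre.png

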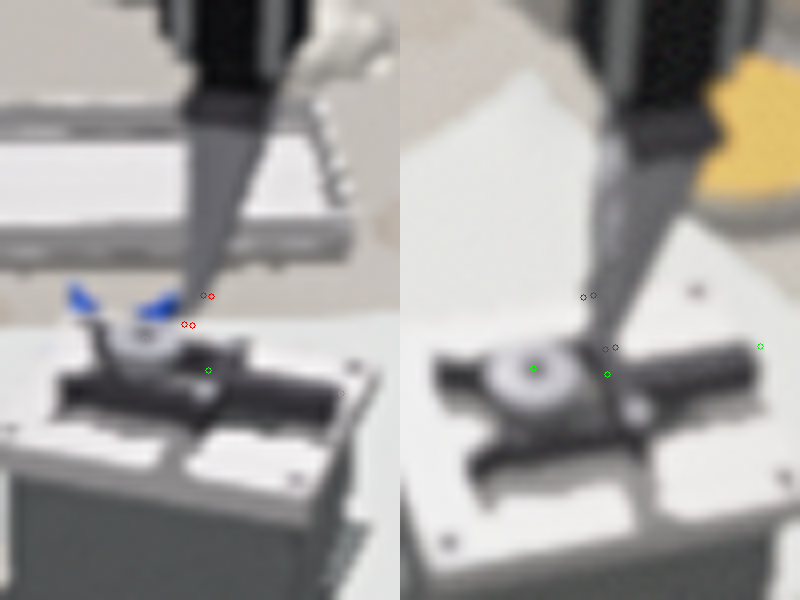

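The pre-insertion view agrees with the calculation. The projected tip (red) meets the blade's end in both views, at left (185,322) and right (607,348), between the spindle head and the clip's back. Now I insert.

send_rows:
  targets: "0.5 -0.5 8 0 255;0.5 -0.5 16 0 255;0.5 -0.5 24 0 255;0.5 -0.5 30 0 255;0.5 -0.5 36 0 255;0.5 -0.5 42 0 255;0.5 -0.5 42 0 255"
  newtons: 110

```text
time: 7.95
ee_pos: [0.562, -0.0505, 0.1633]
tcp_rot: [-179.8, 0.0, 75.2]
wrist_force: [-5.7, 2.3, -0.7]
opening: 0.0226
grasp_force: 108.4
```

The spring's reaction is about 6 N along -x, as expected, so I continue down.

send_rows:
  targets: "0 0 6 0 255;0 0 12 0 255;0 0 18 0 255;0 0 24 0 255;0 0 30 0 255;0 0 36 0 255;0 0 42 0 255;0 0 47 0 255;0 0 52 0 255;0 0 56 0 255;0 0 56 0 255;0 0 56 0 255"

```text
time: 9.45
ee_pos: [0.5636, -0.0508, 0.1084]
tcp_rot: [180.0, -0.0, 75.2]
wrist_force: [-0.6, -0.5, -1.5]
opening: 0.023
grasp_force: 108.4
```

Run:
```python
from h import *
o=bot.get_obs();print(o["ee_pos"],o["tcp_rot"],o["wrist_force"],o["opening"])
out=[]
sp=np.array([.5342,-.0435,0])
for n in("side","scene"):
    im=camera(n);u=proj(sp+[.04,0,.09],cam(n))[0].astype(int);x,y=u-[35,52];print(n,x,y)
    out.append(cv2.resize(im[y:y+90,x:x+60],(400,600),interpolation=cv2.INTER_CUBIC))
cv2.imwrite("pics/ins.png",np.hstack(out))
```

```text
[ 0.56360201 -0.05083494  0.10842205] [ 1.79988725e+02 -3.06858627e-03  7.51537438e+01] [-0.63517899 -0.45683626 -1.53766328] 0.02301760544867793
side 232 151
scene 252 150
```

View pics/ins.png

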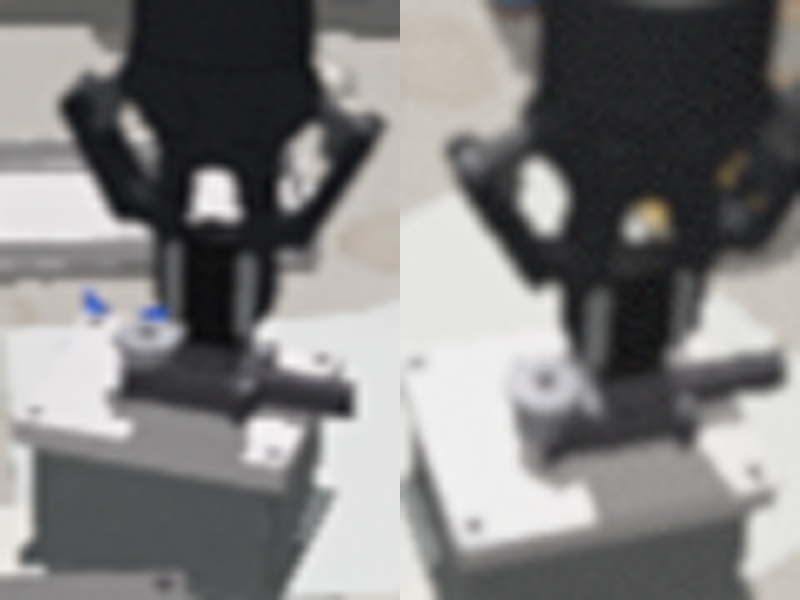

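The clip has popped off toward +x, the force is near zero, and the spindle head stands free at left (148,335). I'll ease it 4.5 mm farther along +x to clear the head, back off, and lift the wedge out.

send_rows:
  targets: "0 2 0 0 255;0 4.5 0 0 255;0 4.5 0 0 255;0 4.5 0 0 255;0 2 0 0 255;0 2 0 0 255;0 2 -15 0 255;0 2 -40 0 255;0 2 -70 0 255;0 2 -100 0 255;0 2 -126 0 255;0 2 -126 0 255;0 2 -126 0 255"

```text
time: 11.18
ee_pos: [0.5653, -0.0514, 0.2336]
tcp_rot: [-180.0, 0.0, 75.1]
wrist_force: [-0.6, 0.1, -1.6]
opening: 0.0228
grasp_force: 108.6
```

Run:
```python
from h import *
o=bot.get_obs();print(o["ee_pos"],o["tcp_rot"],o["wrist_force"],o["opening"])
yw=np.radians(o["tcp_rot"][2]);tx=np.array([np.cos(yw),np.sin(yw)]);ty=np.array([np.sin(yw),-np.cos(yw)])
d=np.array([.5216,-.2514])-o["ee_pos"][:2];print(d@tx*1e3,d@ty*1e3)
```

```text
[ 0.56532375 -0.05135813  0.23358579] [-1.79962809e+02  6.08620078e-03  7.51499772e+01] [-0.56862851  0.11514464 -1.57774877] 0.022803730681374923
-204.56641613853517 9.005308595407445
```

send_rows:
  targets: "-50 2 0 -10 255;-100 5 0 -20.9 255;-150 7 0 -20.9 255;-204.6 9 0 -20.9 255;-204.6 9 0 -20.9 255;-204.6 9 0 -20.9 255;-204.6 9 0 -20.9 255"

```text
time: 12.05
ee_pos: [0.5219, -0.2504, 0.2338]
tcp_rot: [-180.0, -0.0, 96.1]
wrist_force: [1.1, 0.0, -2.0]
opening: 0.023
grasp_force: 108.5
```

Run:
```python
from h import *
o=bot.get_obs();print(o["ee_pos"],o["tcp_rot"],o["wrist_force"],o["opening"])
t=np.array(o["ee_pos"]);y=np.radians(6);ex=np.array([np.cos(y),np.sin(y),0]);ey=np.array([-ex[1],ex[0],0])
for n in("side","scene"):
    im=camera(n);a=cv2.imread(f"pics/{n}2.png");u=proj(t-[0.006,0,.05],cam(n))[0].astype(int);x,yy=u-[12,10]
    A=a[yy:yy+45,x:x+30];B=im[yy:yy+45,x:x+30]
    s,_=cv2.phaseCorrelate(np.float32(cv2.cvtColor(A,6)),np.float32(cv2.cvtColor(B,6)));print(n,s,float(np.abs(A.astype(int)-B).mean()))
```

```text
[ 0.52187569 -0.25041264  0.23383971] [-1.79968892e+02 -2.96446109e-02  9.61225197e+01] [ 1.10226807  0.00840709 -2.01243646] 0.022988116657198358
side (-0.00418123851763319, 0.5111151904545039) 2.4701234567901236
scene (-0.1406496133189563, 0.3845718155654012) 4.990864197530864
```

send_rows:
  targets: "-1 0 20 0 255;-1 0 40 0 255;-1 0 60 0 255;-1 0 80 0 255;-1 0 98 0 255;-1 0 112 0 255;-1 0 121 0 255;-1 0 126 0 255;-1 0 129 0 255;-1 0 129 0 255"

```text
time: 13.4
ee_pos: [0.5219, -0.2525, 0.1055]
tcp_rot: [180.0, 0.0, 96.0]
wrist_force: [-0.3, 0.5, -1.7]
opening: 0.023
grasp_force: 108.5
```

send_rows:
  targets: "0 0 0.7 0 255;0 0 1.2 0 255;0 0 1.2 0 255"

```text
time: 13.78
ee_pos: [0.5221, -0.2526, 0.105]
tcp_rot: [179.9, 0.0, 96.0]
wrist_force: [-0.7, 0.4, 5.4]
opening: 0.0228
grasp_force: 109.4
```

The wedge is seated, with 5.4 N of contact. I release it, rise, and move over the clip to look.

send_rows:
  targets: "0 0 0.7 0 0;0 0 0.7 0 0;0 0 0.7 0 0;0 0 0.7 0 0;0 0 0.7 0 0;0 0 -40 0 0;0 0 -90 0 0;0 0 -145 0 0;60 35 -145 10 0;120 70 -145 20.9 0;180 85 -145 20.9 0;190 85 -145 20.9 0;190 85 -145 20.9 0;190 85 -145 20.9 0"

```text
time: 15.52
ee_pos: [0.5863, -0.055, 0.2491]
tcp_rot: [180.0, 0.0, 75.2]
wrist_force: [-0.5, 0.2, -0.0]
opening: 0.0852
grasp_force: 0.0
```

Run:
```python
from h import *
o=bot.get_obs();im=camera("wrist");cv2.imwrite("pics/w4.png",im);np.save("w4.npy",np.r_[o["ee_pos"],o["tcp_rot"]])
print(o["ee_pos"],o["tcp_rot"],o["q"])
sd=camera("side");cv2.imwrite("pics/side4.png",sd)
A=cv2.resize(im[100:260,160:360],(480,384),interpolation=cv2.INTER_CUBIC)
B=cv2.resize(sd[195:291,215:295],(320,384),interpolation=cv2.INTER_CUBIC)
cv2.imwrite("pics/w4b.png",np.hstack([A,B]))
```

```text
[ 0.5862853  -0.05501143  0.24909223] [1.79993340e+02 1.49738609e-02 7.51535187e+01] [-5.35271663e+00  1.09328307e+01  1.87037637e+01  9.77668345e+01
 -1.58671973e-02  9.94937632e+01]
```

View pics/w4b.png

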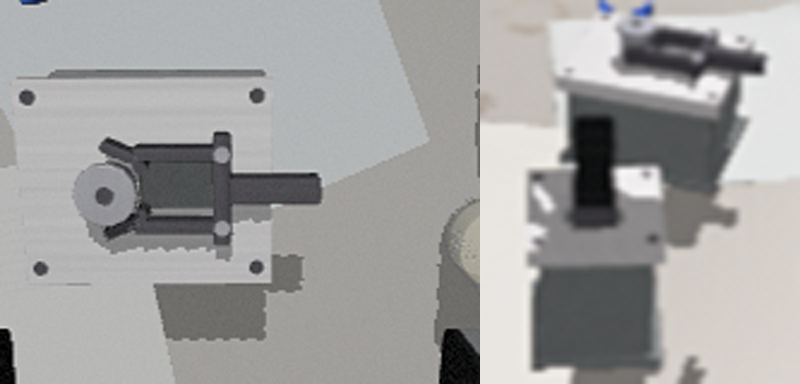

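The clip is off the neck. In the crop (scale 2.4, offset 160,100) the head is at (104,195), the lips at about (145,190), and the tab runs from (230,188) to (320,188). The wedge stands upright in its rest with its shoulder on the plate (right half, (597,215)). Next I work out the tab grip and the tray.

Run:
```python
from h import *
p=np.load("w4.npy");KP=cam("wrist",dict(ee_pos=p[:3],tcp_rot=p[3:]))
f=lambda q,z:np.round(cast(np.array(q,float)/2.4+[160,100],z,KP)[:,:2]*1000,1)
t=f([[320,173],[320,202],[231,174],[231,202]],.089);H=f([104,195],.097)[0]
e=t[:2].mean(0);b=t[2:].mean(0);print(t.tolist(),"end",e,"base",b,"yaw",np.degrees(np.arctan2(*(e-b)[::-1])),"head",H,"L",np.linalg.norm(e-H))
g=b+(e-b)/np.linalg.norm(e-b)*13;print("grip",g)
yw=np.radians(p[5]);tx=np.array([np.cos(yw),np.sin(yw)]);ty=np.array([np.sin(yw),-np.cos(yw)]);d=g-p[:2]*1e3;print("shift",d@tx,d@ty)
print("side tray",(cast([[230,174],[275,173],[279,190],[229,191]],.018,cam("side"))[:,:2]*1e3).round())
# tray from scene by contour: bright floor inside
im=cv2.imread("pics/scene0.png");g=cv2.cvtColor(im,6)
for n,(x0,y0,x1,y1),s in(("scene",(178,142,256,192),(216,167)),("side",(224,168,284,196),(255,181))):
    g=cv2.cvtColor(cv2.imread(f"pics/{n}0.png"),6);m=np.zeros((386,514),np.uint8)
    cv2.floodFill(g.copy(),m,s,255,6,6,cv2.FLOODFILL_MASK_ONLY|(255<<8)|4)
    ys,xs=np.nonzero(m[1:-1,1:-1]);print(n,len(xs),xs.min(),xs.max(),ys.min(),ys.max())
    q=cv2.boxPoints(cv2.minAreaRect((cast(np.c_[xs,ys],.003,cam(n))[:,:2]*1e3).astype(np.float32)));print(q.round().tolist(),q.mean(0))
```

```text
[[626.2, -59.9], [623.3, -72.6], [588.7, -50.4], [585.4, -62.5]] end [624.75 -66.25] base [587.05 -56.45] yaw -14.57136906131312 head [534.2 -43.7] L 93.31562034300578
grip [599.63185513 -59.72061486]
shift -1.132182424562935 14.107625090938384
side tray [[431. 288.]
 [593. 308.]
 [607. 177.]
 [441. 157.]]
scene 902 188 243 152 183
[[437.0, 291.0], [449.0, 205.0], [599.0, 226.0], [587.0, 312.0]] [518.0493  258.30225]
side 405 231 275 177 186
[[434.0, 294.0], [439.0, 223.0], [595.0, 235.0], [590.0, 306.0]] [514.41296 264.1947 ]
```

send_rows:
  targets: "-1 14 0 -10 0;-1 14 0 -20 0;-1 14 0 -30 0;-1 14 0 -40 0;-1 14 0 -50 0;-1 14 0 -60 0;-1 14 0 -70 0;-1 14 0 -80 0;-1 14 0 -90.2 0;-1 14 50 -90.2 0;-1 14 100 -90.2 0;-1 14 130 -90.2 0;-1 14 150 -90.2 0;-1 14 150 -90.2 0"

```text
time: 17.38
ee_pos: [0.5985, -0.0601, 0.0975]
tcp_rot: [-180.0, -0.2, 165.3]
wrist_force: [0.2, 1.1, 0.8]
opening: 0.0852
grasp_force: 0.0
```

Run:
```python
from h import *
o=bot.get_obs();print(o["time"],o["ee_pos"],o["tcp_rot"],o["q"],o["wrist_force"])
print((np.array([.5996,-.0597])-o["ee_pos"][:2])*1e3)
```

```text
17.375 [ 0.5984933  -0.06006618  0.09753654] [-1.79968259e+02 -1.65464937e-01  1.65264221e+02] [-5.72856671e+00  1.16215686e+01  2.71552509e+00  8.12623503e+01
 -5.44436893e-03  9.00717474e+00] [0.17126579 1.11069679 0.83187652]
[1.10670098 0.36617671]
```

send_rows:
  targets: "0 0 12 0 0;0 0 20 0 0;0 0 20 0 0;0 0 20 0 150;0 0 20 0 200;0 0 20 0 255;0 0 20 0 255;0 0 20 0 255;0 0 20 0 255;0 0 20 0 255;0 0 20 0 255;0 0 20 0 255"
  newtons: 60

```text
time: 18.88
ee_pos: [0.5997, -0.0591, 0.0794]
tcp_rot: [180.0, 0.0, 165.4]
wrist_force: [-0.7, 0.4, 5.2]
opening: 0.01
grasp_force: 60.0
```

send_rows:
  targets: "-5 0 0 0 255;-10 0 0 0 255;-18 0 0 0 255;-18 0 0 0 255;-18 0 -5 0 255;-18 0 -30 0 255;-18 0 -70 0 255;-18 0 -70 0 255"

```text
time: 19.88
ee_pos: [0.6182, -0.0637, 0.1523]
tcp_rot: [180.0, 0.3, 165.4]
wrist_force: [-0.7, -0.4, -1.3]
opening: 0.0102
grasp_force: 59.3
```

Run:
```python
from h import *
o=bot.get_obs();print(o["time"],o["ee_pos"],o["tcp_rot"],o["wrist_force"],o["opening"])
for n in("side","scene"):
    im=camera(n);cv2.imwrite(f"pics/{n}5.png",im)
# dark clip below gripper in side: compare predicted centre pixel
t=np.array(o["ee_pos"]);yw=np.radians(o["tcp_rot"][2]-180);ex=np.array([np.cos(yw),np.sin(yw),0])
tray=np.array([.516,.238]);ty=np.radians(8);cx=np.array([np.cos(ty),np.sin(ty)])
# clip long span rel. to grip: bar outer 13mm to -x of grip; overall centre: tab end +27, tail end -70 -> -21.5
g=tray+cx*.0215;print("tcp target",g)
y=np.radians(o["tcp_rot"][2]);tx=np.array([np.cos(y),np.sin(y)]);tv=np.array([np.sin(y),-np.cos(y)]);d=(g-t[:2])*1e3;print(d@tx,d@tv,"turn",-(188-o["tcp_rot"][2]))
```

```text
19.875 [ 0.61822045 -0.06374051  0.15225783] [179.95915589   0.25641125 165.352106  ] [-0.74230588 -0.42150592 -1.34912462] 0.010207364349326158
tcp target [0.53729076 0.24099222]
155.35957802023705 274.3629947547604 turn -22.64789400475678
```

The clip is held and lifted (opening 10 mm, weight felt). Next I carry it over the tray.

send_rows:
  targets: "26 46 0 -5 255;52 92 0 -10 255;78 138 0 -15 255;104 184 0 -20 255;130 230 0 -22.6 255;155.4 274.4 0 -22.6 255;155.4 274.4 0 -22.6 255;155.4 274.4 0 -22.6 255"

```text
time: 20.98
ee_pos: [0.5356, 0.2408, 0.1478]
tcp_rot: [-179.9, -0.1, -172.0]
wrist_force: [-0.3, 0.1, -2.0]
opening: 0.0102
grasp_force: 59.3
```

Run:
```python
from h import *
o=bot.get_obs();print(o["time"],o["ee_pos"],o["tcp_rot"],o["wrist_force"],o["opening"])
np.save("w6.npy",np.r_[o["ee_pos"],o["tcp_rot"]]);im=camera("wrist");cv2.imwrite("pics/w6.png",im);KP=cam("wrist",o)
g=cv2.cvtColor(im,6);v=im.copy()
sd=camera("side");cv2.imwrite("pics/side6.png",sd)
# draw estimated tray rim
ty=np.radians(8);R2=np.array([[np.cos(ty),-np.sin(ty)],[np.sin(ty),np.cos(ty)]])
c=np.array([[-85,-60],[85,-60],[85,60],[-85,60]])/1e3@R2.T+[.516,.238]
q=proj(np.c_[c,np.full(4,.018)],KP);cv2.polylines(v,[q.round().astype(int)],True,(0,0,255),1)
A=cv2.resize(v,(533,400),interpolation=cv2.INTER_CUBIC);B=cv2.resize(sd[130:210,225:278],(265,400),interpolation=cv2.INTER_CUBIC)
cv2.imwrite("pics/w6b.png",np.hstack([A,B]));print(q.round())
```

```text
20.975 [0.53556296 0.24083591 0.14778244] [-1.79949812e+02 -1.10503085e-01 -1.72016229e+02] [-0.34446329  0.08099113 -1.98668128] 0.010180139480354107
[[185.  68.]
 [195. 249.]
 [314. 249.]
 [324.  68.]]
```

View pics/w6b.png

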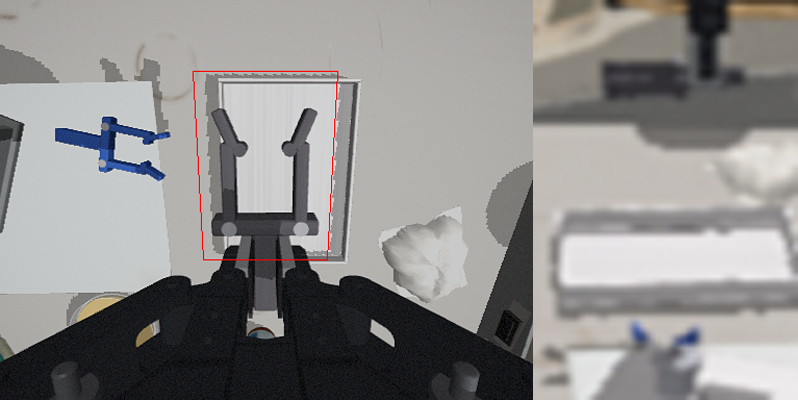

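In this picture (wrist scale 1.041) the clip hangs flat over the tray, tails up at (225,120) and (305,120). The tray's right rim corners are at (360,80) and (347,262), so it lies about 18 mm further +y than I estimated. Here is the corrected shift.

Run:
```python
from h import *
p=np.load("w6.npy");KP=cam("wrist",dict(ee_pos=p[:3],tcp_rot=p[3:]))
c=cast(np.array([[360,80],[347,262]])/1.041,.018,KP)[:,:2]*1e3;d=c[1]-c[0];L=np.linalg.norm(d);u=d/L;n=np.array([u[1],-u[0]])
print(c,L,np.degrees(np.arctan2(u[1],u[0])))
ctr=c.mean(0)+60*n;g=ctr+u*21.5;y=np.radians(p[5]);tx=np.array([np.cos(y),np.sin(y)]);tv=np.array([np.sin(y),-np.cos(y)]);e=g-p[:2]*1e3
print("centre",ctr,e@tx,e@tv)
```

```text
[[428.13274458 305.34649719]
 [592.13284892 328.89479162]] 165.6820943722094 8.171083457778227
centre [518.66055994 257.72975912] -7.107741615175538 19.148009840760498
```

send_rows:
  targets: "-5 19 20 0 255;-5 19 50 0 255;-5 19 80 0 255;-5 19 105 0 255;-5 19 122 0 255;-5 19 130 0 255;-5 19 134 0 255;-5 19 136 0 255;-5 19 136 0 255"

```text
time: 22.2
ee_pos: [0.5386, 0.2608, 0.0136]
tcp_rot: [180.0, 0.0, -172.1]
wrist_force: [-0.7, 0.1, -1.2]
opening: 0.01
grasp_force: 59.3
```

send_rows:
  targets: "0 0 2 0 255;0 0 4 0 255;0 0 5.5 0 255;0 0 6 0 255;0 0 6 0 255"

```text
time: 22.82
ee_pos: [0.5384, 0.2606, 0.0074]
tcp_rot: [180.0, 0.0, -172.1]
wrist_force: [-2.0, -0.9, 4.0]
opening: 0.0103
grasp_force: 59.9
```

send_rows:
  targets: "0 0 6 0 240;0 0 6 0 200;0 0 6 0 150;0 0 6 0 150;0 0 6 0 150;0 0 6 0 150;0 0 -20 0 150;0 0 -60 0 150;0 0 -120 0 150;0 0 -160 0 150;0 0 -160 0 150;0 0 -160 0 150"

```text
time: 24.32
ee_pos: [0.5382, 0.2606, 0.1659]
tcp_rot: [-180.0, -0.1, -172.0]
wrist_force: [0.4, -0.3, 0.5]
opening: 0.0351
grasp_force: 0.0
```

Run:
```python
from h import *
o=bot.get_obs();print(o["time"],o["ee_pos"],o["tcp_rot"],o["wrist_force"],o["opening"])
im=camera("wrist");cv2.imwrite("pics/w7.png",im);KP=cam("wrist",o)
g=cv2.cvtColor(im,6);c=np.array([.5187,.2577])
R2=lambda d:np.array([[np.cos(d),-np.sin(d)],[np.sin(d),np.cos(d)]])@np.eye(2)
B=R2(np.radians(8.2))
q=proj(np.c_[np.array([[-82,-57],[82,-57],[82,57],[-82,57]])/1e3@B.T+c,np.full(4,.003)],KP)
m=np.zeros_like(g);cv2.fillPoly(m,[q.round().astype(int)],255)
dk=((g<95)&(m>0)).astype(np.uint8);n,l,st,ce=cv2.connectedComponentsWithStats(dk)
for k in range(1,n):
    if st[k,4]>150:
        ys,xs=np.nonzero(l==k);X=(cast(np.c_[xs,ys],.017,KP)[:,:2]-c)@B*1e3;print(st[k],X.min(0).round(),X.max(0).round())
print(q.round().tolist())
for n_ in("side","scene"):
    a=camera(n_);cv2.imwrite(f"pics/{n_}7.png",a);b=cv2.imread(f"pics/{n_}0.png")
    for nm,P in dict(wedge=[.5215,-.2515,.12],petri=None,beaker=[.716,-.154,.03]).items():
        if P is None:continue
        u=proj(np.array(P),cam(n_))[0].astype(int);x,y=u-15
        print(n_,nm,np.abs(a[y:y+30,x:x+30].astype(int)-b[y:y+30,x:x+30]).mean().round(1))
u=(290,175);a=cv2.imread("pics/scene7.png");b=cv2.imread("pics/scene0.png");print("petri",np.abs(a[165:190,283:316].astype(int)-b[165:190,283:316]).mean())
```

```text
24.325 [0.53822038 0.26055239 0.16594514] [-1.79976153e+02 -6.15847988e-02 -1.72047861e+02] [ 0.42863369 -0.31889072  0.49462595] 0.03510577220499055
[ 230  110   49   96 1376] [-50. -25.] [45. 23.]
[[196.0, 77.0], [204.0, 233.0], [306.0, 233.0], [313.0, 76.0]]
side wedge 4.5
side beaker 1.0
scene wedge 6.5
scene beaker 3.0
petri 2.8795959595959597
```

The clip lies flat inside the tray walls, spanning -50..45 by -25..23 mm about the tray centre. The wedge is seated at its original height, the bystanders are unmoved, and the gripper is clear, so I hand the job in.

```bash
python3 -c "
from workcell import ticket
print(ticket.job_done())"
```

```text
the job is handed in; nothing more can be done
None
```

The job is handed in after about 24 s of robot time: the clip was eased off the spindle with the wedge and lies flat in the tray, the wedge is back upright and fully down in its rest, and the beaker and petri dish were left where they were.

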